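# Check the latching lids of topping canisters

### The job

Test the push-button lids of the pink and the blue topping canister in the sloped rack: press the button fully home and let go, first on the pink one, then on the blue. A canister whose button stays down belongs in its place in the rack; one whose button pops back up is faulty: stand it upright in the yellow tub. Leave the grey jar, the bottle, the cup and the scoop where they are.

Things in the scene. Friction and masses are not known exactly. Their poses are not given: they have to be found in the camera images.
- pink: pink round closed empty canister with a white lid, about 0.25 kg: 56 mm diameter (lid too), 130 mm from bottom to flat lid top, black push button in the middle of the lid. Origin: centre of its bottom; z is its axis, towards the lid. Stands loose in a rack pocket, leaning 30 degrees towards the robot
- pink_button (a joint): travel (m) of the pink canister's button into the lid, along the axis: 0 = up (its top 20 mm above the lid), 0.014 = fully home at its stop (6 mm above). Takes 2 to 4 N. Sound: latches past about 0.0115, then stays at about 0.011 and cannot be un-latched. Faulty: springs back to 0. Which ones are faulty (none, one or both) varies; only testing shows
- pink_top (a point): centre of the top face of the pink canister's push button (flat black disc, 34 mm diameter); moves with the button; z points out of the lid along the canister's axis
- blue: blue round closed empty canister with a white lid, about 0.25 kg: 56 mm diameter (lid too), 130 mm from bottom to flat lid top, black push button in the middle of the lid. Origin: centre of its bottom; z is its axis, towards the lid. Stands loose in a rack pocket, leaning 30 degrees towards the robot
- blue_button (a joint): travel (m) of the blue canister's button into the lid, along the axis: 0 = up (its top 20 mm above the lid), 0.014 = fully home at its stop (6 mm above). Takes 2 to 4 N. Sound: latches past about 0.0115, then stays at about 0.011 and cannot be un-latched. Faulty: springs back to 0. Which ones are faulty (none, one or both) varies; only testing shows
- blue_top (a point): centre of the top face of the blue canister's push button (flat black disc, 34 mm diameter); moves with the button; z points out of the lid along the canister's axis
- rack: fixed aluminium rack. Origin on the counter under its middle, x away from robot, z up. Pockets (64 mm wide, 45 mm ribs) at y = -0.12, 0, 0.12 hold canisters (bottoms at x 0, z 0.055) leaning 30 degrees to -x on a rail: draw out 60 mm along the axis. Glass shelf at z 0.30, x and y within 0.05 and 0.212, blocks tools from straight above: come tilted, from the robot's side. Posts at x 0.05, y +-0.206
- tub: shallow yellow open tub, fixed to the counter: 200 mm (its x) by 220 mm (its y) outside, 50 mm high, walls and floor 5 mm thick. Origin: centre of its underside, z up
- sanitiser: bystander: white bottle with a green label and a blue cap, 66 mm diameter, 190 mm tall. Origin: centre of its underside
- jar: bystander: grey screw-top jar with a flat dark lid and no button, 56 mm diameter, 130 mm long, standing in the third pocket of the rack. Origin: centre of its bottom; z is its axis, towards the lid
- cup: bystander: steel cup, 80 mm diameter at the rim, 100 mm tall. Origin: centre of its underside
- scoop: bystander: ice cream scoop lying on the counter, 200 mm long, up to 48 mm high; handle from its origin to 120 mm along its -x, 48 mm ball from its origin to 82 mm along its +x. Origin: on the counter where the handle meets the shank
Not all that is in view belongs to the job. What is shaped like the pink but red is not meant.

How it is judged:
On the way, in this order (a step that is already met when the one before it is completed fails the run):
1. the pink canister's button is pressed fully home (value of joint pink_button above 0.0125 m), for 0.05 s.
2. the blue canister's button is pressed fully home (value of joint blue_button above 0.0125 m), for 0.05 s.
At the end, for the whole second after the job is handed in: Each canister is at rest, either with its button latched (over 8 mm down) and within 20 mm of its starting place in the rack, or with its button up (under 3 mm down), standing upright (within 0.2 rad) on the floor of the yellow tub, its bottom's centre inside the walls (((value of joint pink_button above 0.008 m and distance of pink from where it was at the start of the episode below 0.02 m and linear speed of pink below 0.02 m/s) or (value of joint pink_button below 0.003 m and x of pink in the frame of tub between -0.095 and 0.095 m and y of pink in the frame of tub between -0.105 and 0.105 m and z of pink in the frame of tub below 0.02 m and angle between pink's own z axis and vertical below 0.2 rad and linear speed of pink below 0.02 m/s)) and ((value of joint blue_button above 0.008 m and distance of blue from where it was at the start of the episode below 0.02 m and linear speed of blue below 0.02 m/s) or (value of joint blue_button below 0.003 m and x of blue in the frame of tub between -0.095 and 0.095 m and y of blue in the frame of tub between -0.105 and 0.105 m and z of blue in the frame of tub below 0.02 m and angle between blue's own z axis and vertical below 0.2 rad and linear speed of blue below 0.02 m/s))); the robot touches nothing.
It fails at once if the grey jar is moved more than 30 mm (distance of jar from where it was at the start of the episode above 0.03 m).
It fails at once if the bottle is moved more than 30 mm (distance of sanitiser from where it was at the start of the episode above 0.03 m).
It fails at once if the cup is moved more than 30 mm (distance of cup from where it was at the start of the episode above 0.03 m).
It fails at once if the scoop is moved more than 30 mm (distance of scoop from where it was at the start of the episode above 0.03 m).
It also fails if it takes over 72 s, if anything falls off the work surface, if the arm or the gripper's body presses on something with over 40 N, if the wrist force passes 120 N, or if a joint passes its speed limit or range.

### The arm

A 6-joint arm with a two-finger parallel gripper is mounted at the origin on the work surface. World frame = base frame: x ahead of the robot, y to its left, z up, the work surface at z = 0. Lengths are in m, angles in rad, forces in N, time in s.
With the tool pointing down it reaches from about 0.225 to 0.875 m from the base axis. Payload 3.4 kg.
Tool frame: the origin (TCP) lies where the fingers leave the gripper's body, on its centre line; the fingertips stand 73 mm ahead of it and the grasp point (between the pads) lies 54 mm ahead of it (manip.grip_point_offset is the distance from the TCP to the grasp point, in m); z points along the fingers, y is the line along which they close (so a half turn about z gives the same grasp; the last joint's range is limited). The gripper opens to 85 mm and grips with 20 to 120 N. Pads are 22 mm wide; open, the fingers measure 114 mm over their backs; the gripper's body (76 mm by 85 mm) begins 54 mm behind the grasp point. The pads swing forward as they close: fully open they stand 13 mm farther back than shut.
Start: joints at [1.025, 0.276, 1.505, -0, 1.361, -0.121], TCP at [0.237, 0.524, 0.304] pointing down, gripper open.
Joint ranges: [-2.89, 2.89], [-0.75, 2.08], [0.22, 2.7], [-1.18, 4.32], [0.11, 2.71], [-2.7, 2.7]. Speed limits (rad/s): [2.57, 2.57, 3.14, 3.14, 3.14, 3.14].

### API

Orientations are given as a unit quaternion [w, x, y, z].
In Python, from rig import sensors, cams, manip, spotter gives the robot as it stands.
- The arm moves only by the tool drive_tool, never from a script. Its argument "targets" is a list of rows, each a list of 4 numbers: the shift along the world's x, y, z in m, then the turn about the world's z in degrees. In form: [[dx, dy, dz, spin], ...]. A call has exactly 5 rows; each row shifts and turns the commanded pose from where the row before left it; what a row does not reach is not made up. A row lasts 1/8 s, in which the tool goes at most 62.5 mm and 10.7 degrees, less where a joint would pass 70% of its speed; a pose out of reach is approached as far as the arm can. A call is refused whole if a number of a shift passes 0.0625 or a number of a turn 10.7, either way. A call with a gripper value outside its range is refused whole. "jaw" is the finger opening in m, from 0 to 0.0854, set as the call begins (left out, the last holds). The fingers move at their own pace and stop on an object; "force" is the grip in N (left out, the last holds). Time passes only in rows, so rows that do not move let the fingers close, or fill a call up. It gives the time, the measured TCP pose, the force and the opening at its end, in the units of the state.
- sensors.get_state(): the state, without advancing time (a new reading comes with each control period).
- cams.get_image(name): name is "side" or "top" or "wrist"; returns a dict with "color" (420x560x3 uint8, red, green, blue), "intrinsics" (3x3 intrinsics, pixels), "R" (3x3) and "t" (3): a world point X has camera coordinates R X + t. Camera axes: x right, y down, z forward; pixel columns grow to the right and rows downward; lengths in m; the calibration is good to about 2 mm. A picture is of the moment at which its call begins. There is no depth.
- manip.sign_off(): hands the job in, once; it reports no verdict.
Trained networks look in the newest picture that a camera, given by its name, has taken for a name from the list of things; names that differ only in an ending like _2 or _b are one class to them, and where a whole thing is asked for, a point or a joint stands for the part that bears it (a point fixed in the world has none). Each returns a list of dicts, best first, with "score" (0 to 1); they miss things now and then, are a little off and sometimes report something else, mostly with a low value. They report only what shows in the picture. A call takes as long as a camera call. They do not tell look-alikes from the thing itself.
- spotter.find_in(query, camera): "point" ([x, y, z] in m, in world coordinates, good to about 4 mm: the middle of the surface that is visible of it).
- spotter.landmark_of(query, camera): "point" ([x, y, z] in m, in world coordinates, good to about 4 mm: a listed point, or the origin of a listed thing).
The state is a dict: "clock": time; "qpos": joint angles; "qd": joint speeds; "effort": joint torques, N m; "position": TCP position; "ee_rot": TCP orientation; "contact_force": force on the tool from outside, world axes, zero at the start; "moment": the same for the moment, N m; "width": finger opening in m.
Only numpy, scipy, OpenCV 4.12 (cv2) and the standard library are available. Lean on these libraries where they do the work, as an engineer would, in place of code of your own. Each camera call takes 0.05 s, during which the arm holds its last target. There are 200 camera calls.

## Working session

There is one attempt and no reset: what is moved stays moved. The work goes in short steps, Python scripts to look and compute and a tool call to move; the robot and the scene stay as the last step left them, time stands still between calls to the robot, and variables do not carry over. Pictures are saved under pics/ and viewed, on a budget of 10 in all, crops included, one or two more only if the job needs it, and the job is handed in when it is done.

Besides the shell and the picture viewer there is one more tool, called as a command line: name --pt "numbers of a row" for each row, then --argument value for the rest. drive_tool: Moves the arm, as the interface text tells. Its arguments: {"type":"object","properties":{"targets":{"type":"array","items":{"type":"array","items":{"type":"number"}}},"jaw":{"type":"number"},"force":{"type":"number"}},"required":["targets"]}

```bash
mkdir -p pics
cat > h.py <<'E'
import numpy as np, cv2
from rig import sensors, cams, manip, spotter
def st():
    s=sensors.get_state(); print({k:np.round(s[k],3).tolist() for k in("clock","position","ee_rot","contact_force","width")}); return s
def px(c,X): p=c["intrinsics"]@(c["R"]@np.array(X)+c["t"]); return p[:2]/p[2]
def tri(cs,uvs):
    A=[]
    for c,(u,v) in zip(cs,uvs):
        P=c["intrinsics"]@np.c_[c["R"],c["t"]]; A+=[u*P[2]-P[0],v*P[2]-P[1]]
    X=np.linalg.svd(np.array(A))[2][-1]; return X[:3]/X[3]
def save(n,img): cv2.imwrite(f"pics/{n}.png",img[...,::-1])
E
python3 - <<'E'
from h import *
from rig import manip
st(); print(manip.grip_point_offset)
C={n:cams.get_image(n) for n in("side","top")}
save("a",np.vstack([C["side"]["color"],C["top"]["color"]])[:, :] if 0 else cv2.resize(np.hstack([C["side"]["color"],C["top"]["color"]]),(800,300)))
np.save("C.npy",C,allow_pickle=True)
for n in C:
    print(n,"campos",np.round(-C[n]["R"].T@C[n]["t"],3))
    for q in("rack","tub","pink","pink_top","blue","blue_top","jar","sanitiser","cup","scoop"):
        print(q,[(np.round(d["point"],3).tolist(),round(d["score"],2),px(C[n],d["point"]).astype(int).tolist()) for d in spotter.landmark_of(q,n)[:3]])
E
```

```text
{'clock': 0.0, 'position': [0.237, 0.524, 0.303], 'ee_rot': [-0.0, 0.211, 0.978, -0.001], 'contact_force': [-0.463, -0.727, 0.644], 'width': 0.085}
0.0539
side campos [ 0.072 -0.648  0.988]
rack [([0.641, -0.108, 0.001], 0.65, [330, 247])]
tub [([0.47, 0.303, 0.001], 0.91, [199, 188])]
pink [([0.661, -0.372, 0.028], 0.83, [409, 307]), ([0.625, -0.222, 0.057], 0.6, [357, 266])]
pink_top [([0.547, -0.217, 0.183], 0.66, [336, 248]), ([0.665, -0.52, 0.026], 0.66, [460, 353])]
blue [([0.568, -0.093, 0.187], 0.71, [309, 209]), ([0.643, -0.104, 0.054], 0.65, [331, 234]), ([0.396, -0.401, -0.002], 0.3, [332, 387])]
blue_top [([0.568, -0.095, 0.186], 0.71, [309, 210])]
jar [([0.656, 0.013, 0.056], 0.87, [307, 205])]
sanitiser [([0.684, 0.246, 0.0], 0.6, [267, 170])]
cup [([0.396, -0.399, -0.002], 0.8, [332, 386])]
scoop [([0.422, -0.078, -0.001], 0.83, [257, 280]), ([0.567, -0.097, 0.188], 0.51, [309, 210]), ([0.659, 0.013, 0.058], 0.27, [308, 204])]
top campos [ 0.467 -0.032  1.105]
rack [([0.637, -0.106, -0.002], 0.85, [312, 181])]
tub [([0.471, 0.301, -0.001], 0.91, [168, 241])]
pink [([0.63, -0.224, 0.057], 0.73, [358, 180]), ([0.642, -0.102, 0.06], 0.32, [312, 175])]
pink_top [([0.468, 0.302, 0.001], 0.74, [167, 242]), ([0.552, -0.217, 0.182], 0.62, [365, 204]), ([0.669, -0.529, 0.025], 0.62, [465, 167])]
blue [([0.641, -0.1, 0.056], 0.83, [312, 176])]
blue_top [([0.564, -0.097, 0.184], 0.57, [314, 199])]
jar [([0.652, 0.017, 0.056], 0.85, [268, 172])]
sanitiser [([0.679, 0.242, -0.001], 0.95, [190, 167])]
cup [([0.393, -0.398, -0.0], 0.93, [419, 267])]
scoop [([0.416, -0.083, -0.001], 0.77, [305, 260]), ([0.47, 0.303, 0.001], 0.47, [167, 241])]
```

Run:
```python
from h import *
C=np.load("C.npy",allow_pickle=True).item(); save("side0",C["side"]["color"]); save("top0",C["top"]["color"])
```

```text
(no output)
```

View pics/side0.png

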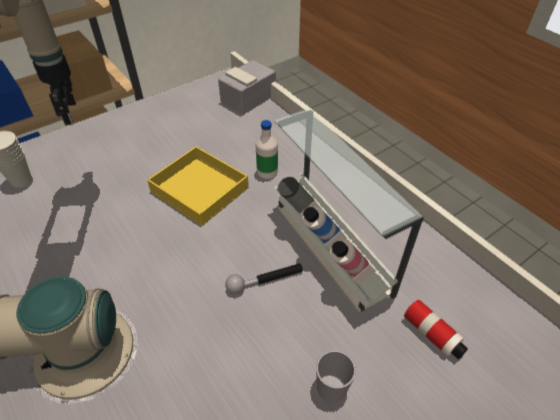

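View pics/top0.png

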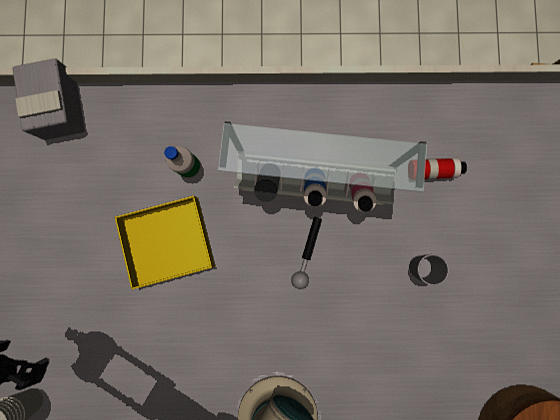

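```bash
cat >> h.py <<'E'
RO=np.array([.639,-.105,0]); PSI=np.radians(-6.2)
def W(p):
    c,s=np.cos(PSI),np.sin(PSI); return RO+np.array([c*p[0]-s*p[1],s*p[0]+c*p[1],p[2]])
E
python3 - <<'E'
from h import *
C=np.load("C.npy",allow_pickle=True).item()
out=[]
for n,(x0,y0) in (("side",(255,95)),("top",(205,105))):
    im=C[n]["color"].copy(); w,h=(230,115) if n=="top" else (190,215)
    f=4 if n=="side" else 3.4
    im=cv2.resize(im[y0:y0+h,x0:x0+w],None,fx=3.4 if n=="top" else 2.7,fy=3.4 if n=="top" else 2.7,interpolation=cv2.INTER_CUBIC)
    f=3.4 if n=="top" else 2.7
    T=lambda X:tuple(int(round(a)) for a in ((px(C[n],W(X))-[x0,y0]+.5)*f))
    cs=[(-.05,-.212,.3),(.05,-.212,.3),(.05,.212,.3),(-.05,.212,.3)]
    for a,b in zip(cs,cs[1:]+cs[:1]): cv2.line(im,T(a),T(b),(255,0,255),1)
    for y in (-.12,0,.12):
        for s in (.13,.15):
            X=(-.5*s,y,.055+.866*s); cv2.circle(im,T(X),2,(0,255,0),-1)
    out.append(im); print(n,im.shape)
h=out[0].shape[0]
save("b_side",out[0]); save("b_top",out[1])
c=np.zeros((600,800,3),np.uint8); a=cv2.resize(out[0],None,fx=.36,fy=.36)
E
```

```text
side (580, 513, 3)
top (391, 782, 3)
```

View pics/b_side.png

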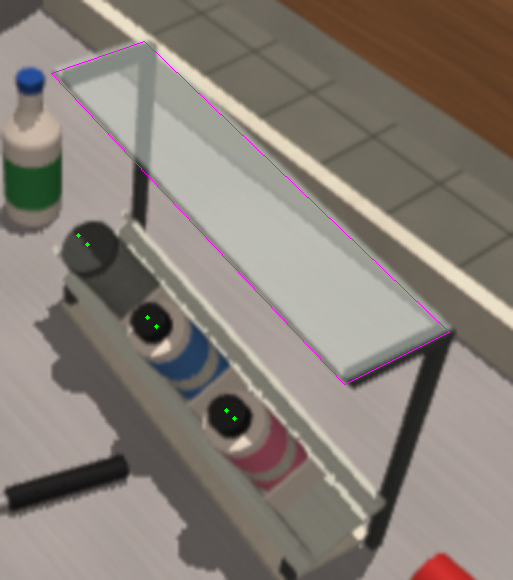

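View pics/b_top.png

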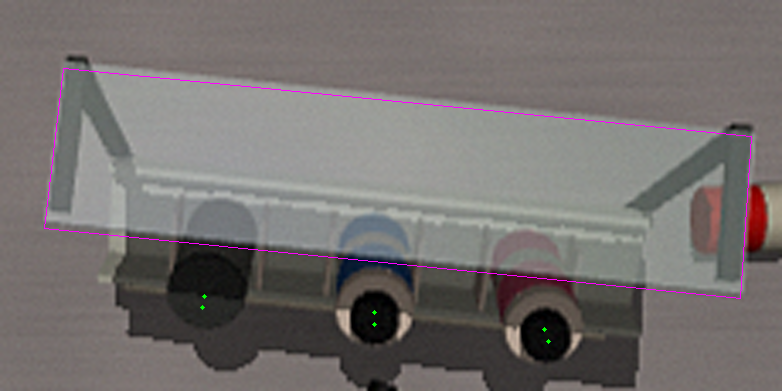

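Side view (560x420): candidates are pink canister (350,256), its button at (340,248); blue canister (315,222), button at (311,215); grey jar (290,190), which has no button; and the red look-alike lying outside the rack (435,328), which is not meant. The close crop shows that the rack model (origin .639,-.105, yaw -6.2°) fits the shelf, buttons and pockets to about 2 mm. Next I move to hover before the pink button, with the front finger as the press tool.

drive_tool --pt "0.016 -0.049 0 -4.8" --pt "0.016 -0.049 0 -4.8" --pt "0.016 -0.049 0 -4.8" --pt "0.016 -0.049 0 -4.8" --pt "0.016 -0.049 0 -4.8" --jaw 0.0854

```text
clock: 1.72
position: [0.3173, 0.2774, 0.3042]
ee_rot: [0.0, 0.41, 0.912, 0.0]
contact_force: [0.7, -0.8, -0.1]
width: 0.0853
```

drive_tool --pt "0.016 -0.049 0 -4.8" --pt "0.016 -0.049 0 -4.8" --pt "0.016 -0.049 0 -4.8" --pt "0.016 -0.049 0 -4.8" --pt "0.016 -0.049 0 -4.8"

```text
clock: 2.35
position: [0.3973, 0.0323, 0.3043]
ee_rot: [0.001, 0.591, 0.806, 0.0]
contact_force: [0.1, 0.8, 0.5]
width: 0.0857
```

drive_tool --pt "0.016 -0.049 -0.006 -4.8" --pt "0.016 -0.049 -0.006 -4.8" --pt "0.016 -0.049 -0.006 -4.8" --pt "0.016 -0.049 -0.007 -4.8" --pt "0.016 -0.049 -0.007 -4.8"

```text
clock: 2.98
position: [0.4774, -0.2129, 0.2719]
ee_rot: [0.0, 0.746, 0.666, 0.0]
contact_force: [0.7, 1.1, 0.3]
width: 0.0857
```

```bash
cat >> h.py <<'E'
def crops(name,rack=True,sz=100,f=3.9,ctr=(.55,-.21,.2)):
    o=[]
    for n in("side","top"):
        c=cams.get_image(n); u,v=px(c,ctr).astype(int); u0,v0=max(u-sz,0),max(v-sz,0)
        im=cv2.resize(c["color"][v0:v0+2*sz,u0:u0+2*sz],(400,400),interpolation=cv2.INTER_CUBIC); k=200/sz
        o.append(im); print(n,u0,v0,"scale",k)
    save(name,np.hstack(o))
E
python3 - <<'E'
from h import *
crops("c1",sz=60,ctr=(.53,-.21,.22))
s=st()
E
```

```text
side 270 179 scale 3.3333333333333335
top 306 152 scale 3.3333333333333335
{'clock': 3.075, 'position': [0.479, -0.216, 0.271], 'ee_rot': [0.001, 0.747, 0.665, -0.001], 'contact_force': [0.412, 0.801, -0.104], 'width': 0.085}
```

View pics/c1.png

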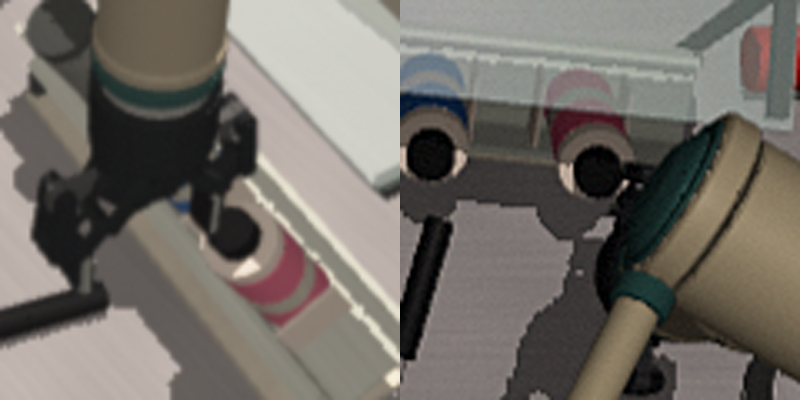

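drive_tool --pt "0.008 0.007 0 0" --pt "0.004 -0.0005 -0.007 0" --pt "0.004 -0.0005 -0.007 0" --pt "0.004 -0.0005 -0.007 0" --pt "0.004 -0.0005 -0.007 0"

```text
clock: 3.7
position: [0.5012, -0.2057, 0.2434]
ee_rot: [-0.0, 0.745, 0.667, -0.0]
contact_force: [1.4, 0.1, -0.3]
width: 0.0851
```

drive_tool --pt "0.001 -0.0001 -0.0017 0" --pt "0.001 -0.0001 -0.0017 0" --pt "0.001 -0.0001 -0.0017 0" --pt "0 0 0 0" --pt "0 0 0 0"

```text
clock: 4.32
position: [0.5039, -0.2064, 0.239]
ee_rot: [0.0, 0.745, 0.667, 0.0]
contact_force: [-1.6, -0.0, 2.0]
width: 0.0854
```

drive_tool --pt "0.0012 -0.0008 -0.0021 0" --pt "0.0012 -0.0008 -0.0021 0" --pt "0.0012 -0.0008 -0.0021 0" --pt "0.0012 -0.0005 -0.0021 0" --pt "0 0 0 0"

```text
clock: 4.95
position: [0.5086, -0.2091, 0.2308]
ee_rot: [-0.0, 0.745, 0.667, 0.0]
contact_force: [-2.5, 1.9, 4.0]
width: 0.0852
```

drive_tool --pt "0.0006 0 -0.001 0" --pt "0.0006 0 -0.001 0" --pt "0.0006 0 -0.001 0" --pt "0 0 0 0" --pt "0 0 0 0"

```text
clock: 5.58
position: [0.5096, -0.2084, 0.2302]
ee_rot: [-0.0, 0.745, 0.667, 0.0]
contact_force: [-8.6, 5.2, 18.5]
width: 0.0853
```

drive_tool --pt "-0.003 0 0.005 0" --pt "-0.006 0 0.01 0" --pt "-0.008 0 0.014 0" --pt "-0.04 0.02 0.02 0" --pt "-0.04 0.03 0.02 0"

```text
clock: 6.2
position: [0.4128, -0.1596, 0.2971]
ee_rot: [0.0, 0.746, 0.666, -0.0]
contact_force: [0.2, -0.1, 0.9]
width: 0.0853
```

drive_tool --pt "-0.04 0.04 0 0" --pt "-0.02 0.05 0 0" --pt "0 0 0 0" --pt "0 0 0 0" --pt "0 0 0 0"

```text
clock: 6.82
position: [0.3545, -0.0703, 0.2966]
ee_rot: [0.001, 0.745, 0.667, 0.0]
contact_force: [0.1, -0.3, -0.4]
width: 0.0855
```

Run:
```python
from h import *
crops("c2",sz=35,ctr=(.57,-.16,.15))
st()
for n in("side","top"):
    for q in("pink_top","pink","blue_top"): print(n,q,[(np.round(d["point"],3).tolist(),round(d["score"],2)) for d in spotter.landmark_of(q,n)[:2]])
```

```text
side 292 201 scale 5.714285714285714
top 304 163 scale 5.714285714285714
{'clock': 6.925, 'position': [0.354, -0.07, 0.296], 'ee_rot': [-0.0, 0.746, 0.666, -0.0], 'contact_force': [-0.74, 0.391, -0.078], 'width': 0.085}
side pink_top [([0.553, -0.216, 0.182], 0.55), ([0.666, -0.52, 0.024], 0.54)]
side pink [([0.658, -0.37, 0.026], 0.95), ([0.622, -0.223, 0.055], 0.75)]
side blue_top []
top pink_top [([0.672, -0.526, 0.027], 0.56), ([0.553, -0.218, 0.184], 0.54)]
top pink [([0.628, -0.221, 0.058], 0.74), ([0.679, 0.243, 0.001], 0.45)]
top blue_top [([0.564, -0.096, 0.184], 0.72)]
```

View pics/c2.png

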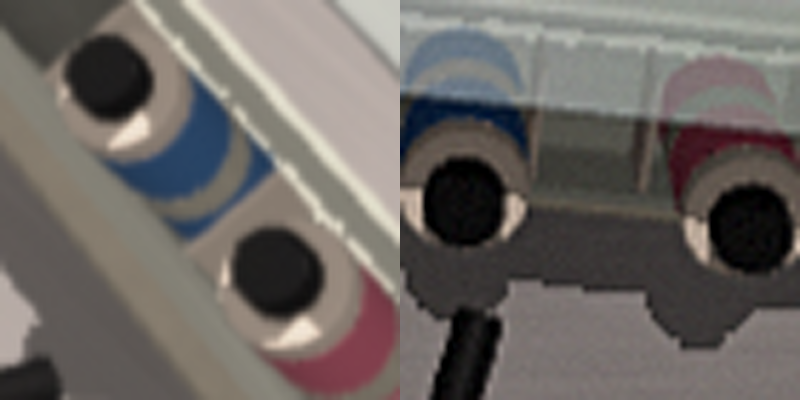

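Pink's button in both crops (side (275,270), top (752,228)) stands as tall as blue's untested one, although it had been driven onto its stop at about 20 N. Pink is faulty. Now I press blue with the same pattern.

drive_tool --pt "0.0485 -0.0067 -0.0085 0" --pt "0.0485 -0.0067 -0.0085 0" --pt "0.049 -0.0067 -0.0085 0" --pt "0.004 -0.0005 -0.007 0" --pt "0.004 -0.0005 -0.007 0"

```text
clock: 7.85
position: [0.5071, -0.0902, 0.256]
ee_rot: [-0.001, 0.745, 0.667, -0.001]
contact_force: [-0.1, 0.3, -0.4]
width: 0.0856
```

drive_tool --pt "0.004 -0.0005 -0.007 0" --pt "0.004 -0.0005 -0.007 0" --pt "0.001 -0.0001 -0.0017 0" --pt "0.001 -0.0001 -0.0017 0" --pt "0.001 -0.0001 -0.0017 0"

```text
clock: 8.48
position: [0.5186, -0.0917, 0.2381]
ee_rot: [0.0, 0.745, 0.667, 0.0]
contact_force: [-1.8, -0.1, 1.2]
width: 0.0855
```

drive_tool --pt "0.0012 -0.0005 -0.0021 0" --pt "0.0012 -0.0005 -0.0021 0" --pt "0.0012 -0.0005 -0.0021 0" --pt "0.0012 -0.0005 -0.0021 0" --pt "0 0 0 0"

```text
clock: 9.1
position: [0.5232, -0.0933, 0.2309]
ee_rot: [-0.0, 0.745, 0.667, 0.0]
contact_force: [-5.2, 1.9, 11.5]
width: 0.0855
```

drive_tool --pt "0.0006 0 -0.001 0" --pt "0.0006 0 -0.001 0" --pt "0.0006 0 -0.001 0" --pt "0 0 0 0" --pt "0 0 0 0"

```text
clock: 9.72
position: [0.5241, -0.0928, 0.2305]
ee_rot: [0.0, 0.745, 0.667, 0.001]
contact_force: [-12.5, 4.4, 26.4]
width: 0.0855
```

drive_tool --pt "-0.003 0 0.005 0" --pt "-0.006 0 0.01 0" --pt "-0.008 0 0.014 0" --pt "-0.04 -0.02 0.02 0" --pt "-0.04 -0.02 0.02 0"

```text
clock: 10.35
position: [0.4273, -0.1342, 0.296]
ee_rot: [0.0, 0.745, 0.667, -0.0]
contact_force: [0.4, -0.0, 0.5]
width: 0.0853
```

drive_tool --pt "-0.02 -0.02 0 10" --pt "-0.02 -0.02 0 10" --pt "0 -0.02 0 10" --pt "0 -0.02 0 10" --pt "0 0 0 10"

```text
clock: 10.98
position: [0.3881, -0.2153, 0.2958]
ee_rot: [0.0, 0.392, 0.92, -0.0]
contact_force: [0.5, -0.3, -0.6]
width: 0.0853
```

Run:
```python
from h import *
crops("c3",sz=35,ctr=(.57,-.16,.15))
st()
for n in("side","top"):
    for q in("pink_top","pink","blue_top","blue"): print(n,q,[(np.round(d["point"],3).tolist(),round(d["score"],2)) for d in spotter.landmark_of(q,n)[:2]])
```

```text
side 292 201 scale 5.714285714285714
top 304 163 scale 5.714285714285714
{'clock': 11.075, 'position': [0.388, -0.214, 0.296], 'ee_rot': [0.0, 0.394, 0.919, -0.0], 'contact_force': [-0.274, 0.266, -0.251], 'width': 0.086}
side pink_top [([0.552, -0.218, 0.182], 0.78), ([0.668, -0.52, 0.026], 0.44)]
side pink [([0.624, -0.223, 0.056], 0.65), ([0.552, -0.215, 0.182], 0.21)]
side blue_top [([0.568, -0.094, 0.188], 0.69)]
side blue [([0.641, -0.105, 0.058], 0.61)]
top pink_top [([0.55, -0.218, 0.183], 0.63), ([0.67, -0.525, 0.028], 0.59)]
top pink [([0.628, -0.224, 0.057], 0.88)]
top blue_top [([0.565, -0.096, 0.186], 0.73)]
top blue [([0.638, -0.101, 0.058], 0.95)]
```

View pics/c3.png

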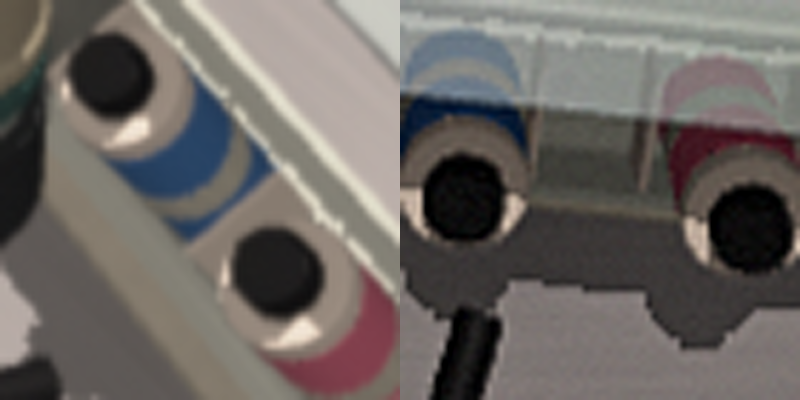

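Both buttons popped back up: the crops and the spotter's top heights (.182–.187) are the same as before the press, and each button was driven onto its stop at 20–29 N. Both canisters therefore go to the tub. The tool can only point down, so I'll pinch each button from the robot's side just in front of the shelf edge and draw the canister out along its axis.

drive_tool --pt "0.031 0.0005 -0.008 10.1" --pt "0.031 0.0005 -0.008 10.1" --pt "0.031 0.0005 -0.008 10.1" --pt "0.031 0.0005 -0.008 10" --pt "0 0 -0.031 0"

```text
clock: 12.1
position: [0.5157, -0.2123, 0.2332]
ee_rot: [0.003, 0.052, 0.999, -0.001]
contact_force: [0.6, -0.3, 0.1]
width: 0.0856
```

drive_tool --pt "0.005 -0.0005 0 0" --pt "0.005 -0.0005 0 0" --pt "0.005 -0.0005 0 0" --pt "0.003 -0.0005 0 0" --pt "0.002 0 0 0"

```text
clock: 12.72
position: [0.5324, -0.2138, 0.233]
ee_rot: [0.0, 0.053, 0.999, -0.0]
contact_force: [-0.4, 1.2, 0.3]
width: 0.0852
```

drive_tool --pt "0.002 -0.0002 0 0" --pt "0.002 -0.0002 0 0" --pt "0.002 -0.0002 0 0" --pt "0 0 0 0" --pt "0 0 0 0"

```text
clock: 13.35
position: [0.5381, -0.2142, 0.2324]
ee_rot: [-0.0, 0.053, 0.999, 0.0]
contact_force: [-0.8, 0.8, 0.6]
width: 0.0854
```

Run:
```python
from h import *
st()
cr=cams.get_image("wrist"); crops("c4",sz=45,ctr=(.545,-.21,.22))
a=cv2.imread("pics/c4.png"); w=cv2.resize(cr["color"],(267,200))[...,::-1]
cv2.imwrite("pics/c4b.png",np.vstack([a,np.hstack([w,np.zeros((200,533,3),np.uint8)])]))
```

```text
{'clock': 13.35, 'position': [0.538, -0.214, 0.232], 'ee_rot': [-0.0, 0.053, 0.999, 0.0], 'contact_force': [-0.758, 0.842, 0.569], 'width': 0.085}
side 290 190 scale 4.444444444444445
top 320 161 scale 4.444444444444445
```

View pics/c4b.png

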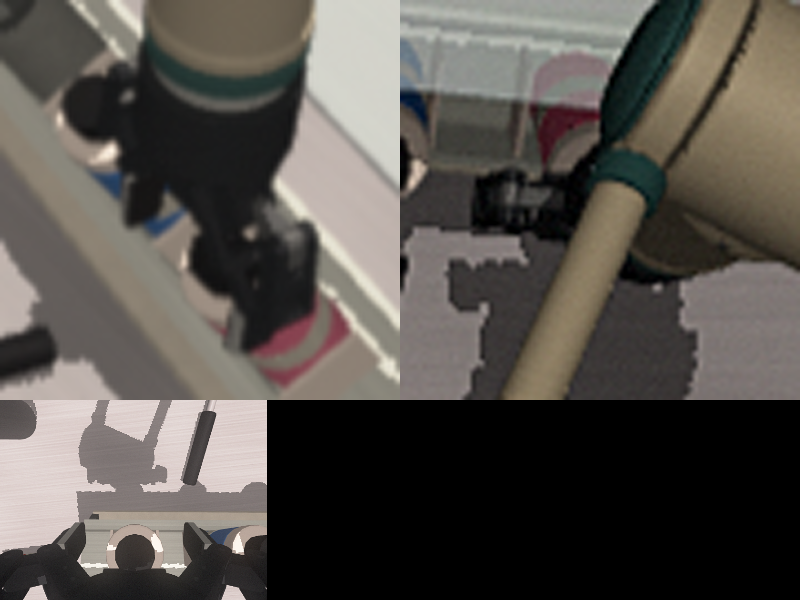

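drive_tool --pt "0.002 -0.0002 0 0" --pt "0.001 -0.0001 0 0" --pt "0.001 0 0 0" --pt "0 0 0 0" --pt "0 0 0 0"

```text
clock: 14.12
position: [0.5405, -0.2145, 0.2325]
ee_rot: [-0.002, 0.053, 0.999, 0.0]
contact_force: [-6.8, -0.5, 2.9]
width: 0.0852
```

drive_tool --pt "-0.0015 0 0 0" --pt "0 0 0 0" --pt "0 0 0 0" --pt "0 0 0 0" --pt "0 0 0 0" --jaw 0.0 --force 50

```text
clock: 14.75
position: [0.5407, -0.2145, 0.2324]
ee_rot: [-0.0, 0.053, 0.999, 0.0]
contact_force: [-2.3, 0.4, 1.3]
width: 0.0291
```

drive_tool --pt "0 0 0 0" --pt "0 0 0 0" --pt "0 0 0 0" --pt "-0.001 0.0001 0.0017 0" --pt "-0.001 0.0001 0.0017 0"

```text
clock: 15.38
position: [0.5387, -0.2144, 0.2353]
ee_rot: [-0.0, 0.053, 0.999, 0.0]
contact_force: [2.0, -0.0, -3.8]
width: 0.0294
```

drive_tool --pt "-0.002 0.0002 0.0035 0" --pt "-0.003 0.0003 0.005 0" --pt "-0.003 0.0003 0.005 0" --pt "-0.003 0.0003 0.005 0" --pt "-0.003 0.0003 0.005 0"

```text
clock: 16.0
position: [0.5244, -0.213, 0.2598]
ee_rot: [0.0, 0.053, 0.999, -0.0]
contact_force: [0.7, -0.5, -4.1]
width: 0.0294
```

drive_tool --pt "-0.003 0.0003 0.005 0" --pt "-0.003 0.0003 0.005 0" --pt "-0.003 0.0003 0.005 0" --pt "-0.003 0.0003 0.005 0" --pt "-0.003 0.0003 0.005 0"

```text
clock: 16.62
position: [0.5091, -0.2114, 0.2845]
ee_rot: [-0.001, 0.053, 0.999, 0.0]
contact_force: [-0.1, -0.6, -3.2]
width: 0.029
```

Run:
```python
from h import *
st()
cr=cams.get_image("wrist"); crops("c5",sz=45,ctr=(.545,-.21,.22))
a=cv2.imread("pics/c5.png"); w=cv2.resize(cr["color"],(267,200))[...,::-1]
cv2.imwrite("pics/c5b.png",np.vstack([a,np.hstack([w,np.zeros((200,533,3),np.uint8)])]))
```

```text
{'clock': 16.625, 'position': [0.509, -0.211, 0.284], 'ee_rot': [-0.001, 0.053, 0.999, 0.0], 'contact_force': [-0.063, -0.589, -3.183], 'width': 0.029}
side 290 190 scale 4.444444444444445
top 320 161 scale 4.444444444444445
```

View pics/c5b.png

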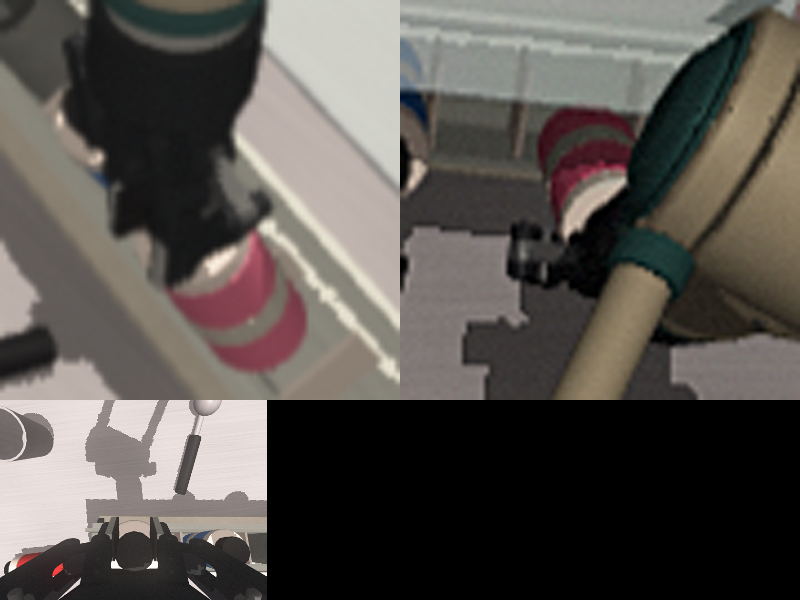

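drive_tool --pt "-0.003 0.0003 0.005 0" --pt "-0.004 0.0004 0.007 0" --pt "-0.005 0.0005 0.009 0" --pt "-0.005 0.0005 0.009 0" --pt "-0.005 0.0005 0.009 0"

```text
clock: 17.4
position: [0.4873, -0.2093, 0.3242]
ee_rot: [0.0, 0.053, 0.999, -0.0]
contact_force: [-0.2, -0.9, -2.8]
width: 0.0294
```

drive_tool --pt "-0.007 0.0005 0.009 0" --pt "-0.01 0.001 0.008 0" --pt "-0.012 0.003 0.004 0" --pt "-0.012 0.005 0 0" --pt "-0.01 0.005 0 0"

```text
clock: 18.02
position: [0.4355, -0.1942, 0.3441]
ee_rot: [-0.0, 0.053, 0.999, 0.0]
contact_force: [-0.8, 0.5, -4.0]
width: 0.0293
```

Run:
```python
from h import *
st()
crops("c6",sz=60,ctr=(.45,-.21,.25))
```

```text
{'clock': 18.025, 'position': [0.435, -0.194, 0.344], 'ee_rot': [-0.0, 0.053, 0.999, 0.0], 'contact_force': [-0.774, 0.489, -4.023], 'width': 0.029}
side 241 187 scale 3.3333333333333335
top 309 188 scale 3.3333333333333335
```

View pics/c6.png

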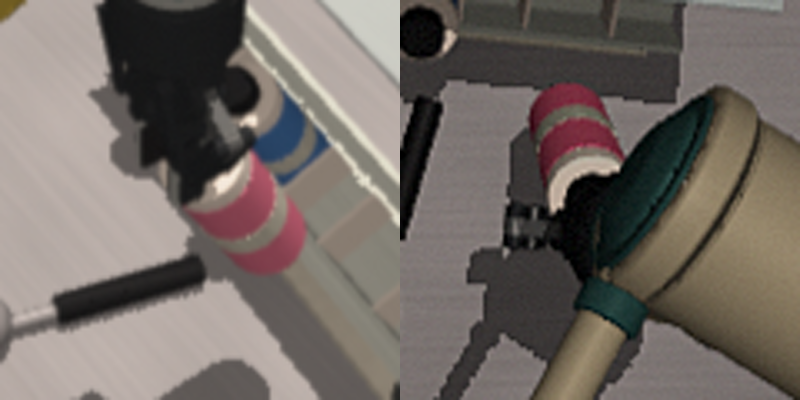

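drive_tool --pt "-0.025 0.005 0 0" --pt "-0.035 0.02 0 0" --pt "0 0.04 0 0" --pt "0 0.05 0 0" --pt "0 0.055 0 0"

```text
clock: 18.75
position: [0.3769, -0.0237, 0.3444]
ee_rot: [0.001, 0.054, 0.999, 0.0]
contact_force: [0.8, 0.8, -3.8]
width: 0.0287
```

drive_tool --pt "0 0.055 0 0" --pt "0 0.055 0 0" --pt "0 0.055 0 0" --pt "0 0.055 0 0" --pt "0 0.055 0 0"

```text
clock: 19.38
position: [0.3766, 0.2524, 0.3444]
ee_rot: [0.001, 0.052, 0.999, 0.0]
contact_force: [0.4, -1.4, -4.0]
width: 0.0289
```

drive_tool --pt "0.005 0.05 0 0" --pt "0.005 0.035 0 0" --pt "0.005 0.024 -0.01 0" --pt "0 0 -0.04 0" --pt "0 0 -0.04 0"

```text
clock: 20.0
position: [0.3918, 0.3593, 0.2526]
ee_rot: [-0.0, 0.053, 0.999, -0.0]
contact_force: [-0.3, 0.3, -4.6]
width: 0.0286
```

Run:
```python
from h import *
st()
crops("c7",sz=60,ctr=(.44,.33,.12))
```

```text
{'clock': 20.0, 'position': [0.392, 0.359, 0.253], 'ee_rot': [-0.0, 0.053, 0.999, -0.0], 'contact_force': [-0.308, 0.268, -4.641], 'width': 0.029}
side 120 97 scale 3.3333333333333335
top 81 193 scale 3.3333333333333335
```

View pics/c7.png

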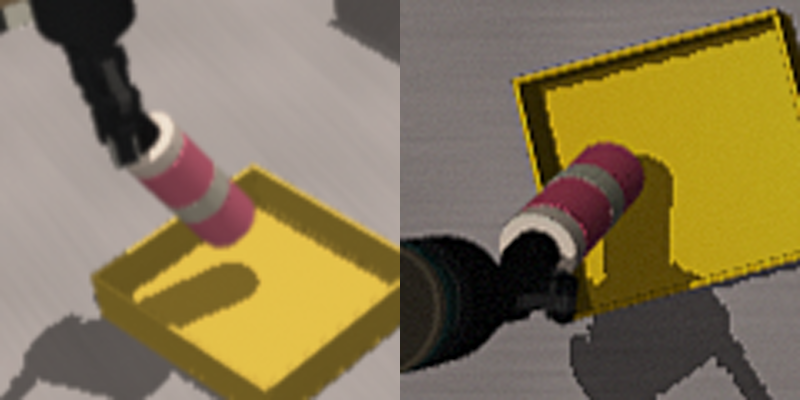

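Pink hangs in the jaws over the tub (side crop (200,185)) and still leans about 30°. I'm past the picture budget, so I'll check with the spotters' numbers from here. Next I ease the grip so that it may swing upright.

drive_tool --pt "0 0 -0.01 0" --pt "0 0.003 -0.01 0" --pt "0 0 0 0" --pt "0 0 0 0" --pt "0 0 0 0" --force 20

```text
clock: 20.72
position: [0.392, 0.3624, 0.235]
ee_rot: [0.001, 0.053, 0.999, 0.0]
contact_force: [-0.1, 0.7, -3.2]
width: 0.029
```

```bash
cat >> h.py <<'E'
def look(name,*extra):
    st(); pts={}
    for n in("side","top"):
        cams.get_image(n)
        for q in (name,name+"_top")+extra:
            print(n,q,[(np.round(d["point"],3).tolist(),round(d["score"],2)) for d in spotter.landmark_of(q,n)[:3]])
E
python3 -c "from h import *; look('pink')"
```

```text
{'clock': 20.725, 'position': [0.392, 0.362, 0.235], 'ee_rot': [0.001, 0.053, 0.999, 0.0], 'contact_force': [-0.057, 0.744, -3.158], 'width': 0.029}
side pink [([0.66, -0.371, 0.029], 0.89), ([0.47, 0.355, 0.052], 0.69)]
side pink_top [([0.667, -0.521, 0.027], 0.67), ([0.401, 0.361, 0.183], 0.57)]
top pink [([0.471, 0.353, 0.053], 0.86)]
top pink_top [([0.405, 0.364, 0.183], 0.73), ([0.669, -0.522, 0.028], 0.47)]
```

drive_tool --pt "0.0005 -0.012 0 9.2" --pt "0.0005 -0.013 0 9.3" --pt "0 0 -0.012 0" --pt "0 0 -0.012 0" --pt "0.01 0.002 0 0"

```text
clock: 21.65
position: [0.4014, 0.3389, 0.2085]
ee_rot: [-0.002, -0.108, 0.994, -0.001]
contact_force: [-0.3, 0.1, -3.6]
width: 0.0288
```

drive_tool --pt "0.0135 0.003 0 0" --pt "0.0135 0.003 0 0" --pt "0.0135 0.003 0 0" --pt "0.0135 0.003 0 0" --pt "0.0135 0.003 0 0"

```text
clock: 22.28
position: [0.471, 0.3544, 0.2105]
ee_rot: [-0.0, -0.108, 0.994, 0.0]
contact_force: [-0.5, 0.7, 0.3]
width: 0.0195
```

```bash
python3 -c "from h import *; look('pink')"
```

```text
{'clock': 22.275, 'position': [0.471, 0.354, 0.21], 'ee_rot': [-0.0, -0.108, 0.994, 0.0], 'contact_force': [-0.505, 0.699, 0.253], 'width': 0.019}
side pink [([0.518, 0.366, 0.007], 0.93), ([0.661, -0.37, 0.024], 0.84)]
side pink_top [([0.505, 0.362, 0.155], 0.65), ([0.666, -0.521, 0.022], 0.61), ([0.644, -0.103, 0.057], 0.21)]
top pink [([0.516, 0.365, 0.009], 0.69), ([0.636, -0.103, -0.0], 0.66)]
top pink_top [([0.528, 0.369, 0.158], 0.56), ([0.669, -0.524, 0.029], 0.53), ([0.64, -0.101, 0.057], 0.22)]
```

Pink slipped out of the light grip against the tub wall and now stands: bottom z .008, top z .156 and directly above it. I'm backing off and checking.

drive_tool --pt "-0.015 -0.003 0 0" --pt "-0.03 -0.006 0.01 0" --pt "-0.02 -0.03 0.05 0" --pt "-0.01 -0.05 0.05 0" --pt "0 -0.06 0 0" --jaw 0.0854

```text
clock: 23.2
position: [0.396, 0.2115, 0.3178]
ee_rot: [0.004, -0.11, 0.994, 0.001]
contact_force: [0.4, -0.9, -1.4]
width: 0.0855
```

Run:
```python
from h import *
look('pink','blue','blue_top','tub')
crops("c8",sz=45,ctr=(.47,.30,.05))
```

```text
{'clock': 23.2, 'position': [0.396, 0.211, 0.318], 'ee_rot': [0.004, -0.11, 0.994, 0.001], 'contact_force': [0.416, -0.927, -1.417], 'width': 0.085}
side pink [([0.514, 0.361, 0.006], 0.93), ([0.394, -0.402, -0.003], 0.7), ([0.662, -0.369, 0.026], 0.62)]
side pink_top [([0.668, -0.523, 0.025], 0.67), ([0.511, 0.368, 0.154], 0.52)]
side blue [([0.643, -0.104, 0.056], 0.72)]
side blue_top [([0.567, -0.094, 0.185], 0.71), ([0.659, 0.013, 0.055], 0.3)]
side tub [([0.47, 0.3, 0.002], 0.57)]
top pink []
top pink_top [([0.516, 0.364, 0.153], 0.63), ([0.668, -0.523, 0.029], 0.48), ([0.655, 0.015, 0.058], 0.21)]
top blue [([0.643, -0.104, 0.057], 0.69)]
top blue_top [([0.563, -0.096, 0.183], 0.48)]
top tub [([0.469, 0.303, -0.002], 0.96)]
side 152 132 scale 4.444444444444445
top 117 196 scale 4.444444444444445
```

View pics/c8.png

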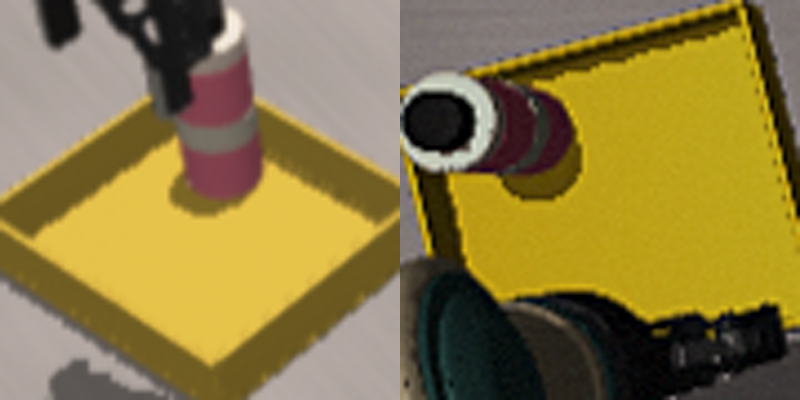

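Pink stands free and upright in the tub (side crop (220,125)). Now I do the same with blue.

drive_tool --pt "0.02 -0.051 0 -3.7" --pt "0.02 -0.051 0 -3.7" --pt "0.02 -0.051 0 -3.7" --pt "0.02 -0.051 0 -3.7" --pt "0.02 -0.051 0 -3.7"

```text
clock: 24.52
position: [0.4971, -0.0451, 0.3141]
ee_rot: [0.0, 0.054, 0.999, 0.0]
contact_force: [2.0, 0.4, -0.3]
width: 0.0849
```

drive_tool --pt "0.009 -0.047 -0.02 0" --pt "0.002 0 -0.033 0" --pt "0 0 -0.031 0" --pt "0.004 0 0 0" --pt "0.005 -0.0005 0 0"

```text
clock: 25.15
position: [0.5176, -0.0911, 0.2311]
ee_rot: [0.001, 0.052, 0.999, -0.0]
contact_force: [0.8, -0.2, 0.4]
width: 0.0849
```

drive_tool --pt "0.008 -0.001 0.0015 0" --pt "0.008 -0.001 0 0" --pt "0.008 -0.001 0 0" --pt "0.005 -0.0005 0 0" --pt "0.003 -0.0005 0 0"

```text
clock: 25.78
position: [0.5487, -0.0951, 0.2315]
ee_rot: [-0.0, 0.053, 0.999, 0.0]
contact_force: [-0.0, -0.3, 0.3]
width: 0.0858
```

drive_tool --pt "0.002 0 0 0" --pt "0.001 0 0 0" --pt "0.001 0 0 0" --pt "0 0 0 0" --pt "0 0 0 0"

```text
clock: 26.4
position: [0.5524, -0.095, 0.2316]
ee_rot: [-0.0, 0.053, 0.999, 0.0]
contact_force: [0.4, 0.3, 0.1]
width: 0.0857
```

One more millimetre, then close.

drive_tool --pt "0.001 0 0.001 0" --pt "0 0 0 0" --pt "0 0 0 0" --pt "0 0 0 0" --pt "0 0 0 0" --jaw 0.0 --force 50

```text
clock: 27.02
position: [0.5533, -0.095, 0.2327]
ee_rot: [-0.0, 0.053, 0.999, 0.0]
contact_force: [-0.4, 0.2, 1.1]
width: 0.0289
```

drive_tool --pt "0 0 0 0" --pt "0 0 0 0" --pt "0 0 0 0" --pt "-0.001 0.0001 0.0017 0" --pt "-0.001 0.0001 0.0017 0"

```text
clock: 27.65
position: [0.5513, -0.0949, 0.2355]
ee_rot: [-0.0, 0.053, 0.999, 0.0]
contact_force: [1.2, 0.2, -3.8]
width: 0.0285
```

drive_tool --pt "-0.002 0.0002 0.0035 0" --pt "-0.003 0.0003 0.005 0" --pt "-0.003 0.0003 0.005 0" --pt "-0.003 0.0003 0.005 0" --pt "-0.003 0.0003 0.005 0"

```text
clock: 28.28
position: [0.5372, -0.0934, 0.2599]
ee_rot: [0.0, 0.053, 0.999, 0.0]
contact_force: [0.2, -0.5, -3.3]
width: 0.0285
```

drive_tool --pt "-0.003 0.0003 0.005 0" --pt "-0.003 0.0003 0.005 0" --pt "-0.003 0.0003 0.005 0" --pt "-0.003 0.0003 0.005 0" --pt "-0.003 0.0003 0.005 0"

```text
clock: 28.9
position: [0.5218, -0.0918, 0.2846]
ee_rot: [-0.001, 0.053, 0.999, 0.0]
contact_force: [-0.5, 0.1, -3.6]
width: 0.0284
```

drive_tool --pt "-0.003 0.0003 0.005 0" --pt "-0.004 0.0004 0.007 0" --pt "-0.005 0.0005 0.009 0" --pt "-0.005 0.0005 0.009 0" --pt "-0.005 0.0005 0.009 0"

```text
clock: 29.52
position: [0.5001, -0.0897, 0.3243]
ee_rot: [0.0, 0.053, 0.999, -0.0]
contact_force: [0.7, -1.1, -3.1]
width: 0.0288
```

drive_tool --pt "-0.007 0.0005 0.009 0" --pt "-0.01 0.001 0.008 0" --pt "-0.018 0.001 0.004 0" --pt "-0.025 0.001 0 0" --pt "-0.03 0.001 0 0"

```text
clock: 30.15
position: [0.4087, -0.085, 0.3444]
ee_rot: [-0.0, 0.053, 0.999, 0.0]
contact_force: [-0.0, 0.9, -3.1]
width: 0.0285
```

drive_tool --pt "0 0.03 0 0" --pt "0 0.05 0 0" --pt "0 0.055 0 0" --pt "0 0.055 0 0" --pt "0 0.055 0 0"

```text
clock: 30.78
position: [0.409, 0.161, 0.3447]
ee_rot: [0.0, 0.053, 0.999, -0.0]
contact_force: [1.1, -0.4, -2.5]
width: 0.0285
```

drive_tool --pt "0.003 0.045 0 9.2" --pt "0.003 0.0335 -0.01 9.3" --pt "0 0 -0.045 0" --pt "0 0 -0.045 0" --pt "0 0 -0.015 0"

```text
clock: 31.4
position: [0.4137, 0.2372, 0.2271]
ee_rot: [-0.003, -0.109, 0.994, -0.001]
contact_force: [-0.2, 0.5, -2.9]
width: 0.0283
```

```bash
python3 -c "from h import *; look('blue','pink')"
```

```text
{'clock': 31.4, 'position': [0.414, 0.237, 0.227], 'ee_rot': [-0.003, -0.109, 0.994, -0.001], 'contact_force': [-0.246, 0.469, -2.908], 'width': 0.028}
side blue [([0.488, 0.251, 0.04], 0.77)]
side blue_top [([0.426, 0.242, 0.18], 0.52), ([0.396, -0.399, -0.004], 0.17)]
side pink [([0.511, 0.362, 0.005], 0.9), ([0.662, -0.372, 0.032], 0.71)]
top blue [([0.498, 0.258, 0.052], 0.91)]
top blue_top [([0.431, 0.243, 0.182], 0.56)]
top pink [([0.516, 0.367, 0.008], 0.73)]
```

drive_tool --pt "0 0 0 0" --pt "0 0 -0.008 0" --pt "0 0 -0.007 0" --pt "0 0 0 0" --pt "0.01 0.002 0 0" --force 20

```text
clock: 32.42
position: [0.4261, 0.2402, 0.2143]
ee_rot: [-0.001, -0.109, 0.994, -0.0]
contact_force: [0.5, 0.8, -3.1]
width: 0.0288
```

drive_tool --pt "0.0135 0.003 0 0" --pt "0.0135 0.003 0 0" --pt "0.0135 0.003 0 0" --pt "0.0135 0.003 0 0" --pt "0.0135 0.003 0 0"

```text
clock: 33.05
position: [0.4943, 0.2553, 0.2143]
ee_rot: [-0.001, -0.109, 0.994, -0.0]
contact_force: [-0.6, -1.0, -0.3]
width: 0.023
```

```bash
python3 -c "from h import *; look('blue','pink')"
```

```text
{'clock': 33.05, 'position': [0.494, 0.255, 0.214], 'ee_rot': [-0.001, -0.109, 0.994, -0.0], 'contact_force': [-0.574, -0.99, -0.255], 'width': 0.023}
side blue [([0.547, 0.265, 0.014], 0.62)]
side blue_top [([0.522, 0.263, 0.164], 0.54)]
side pink [([0.511, 0.363, 0.006], 0.73), ([0.661, -0.371, 0.028], 0.73)]
top blue [([0.54, 0.269, 0.011], 0.86)]
top blue_top [([0.553, 0.267, 0.16], 0.57)]
top pink []
```

drive_tool --pt "0 0 0 0" --pt "0 0 0 0" --pt "0 0 0 0" --pt "0 0 0 0" --pt "0 0 0 0"

```text
clock: 34.08
position: [0.494, 0.2553, 0.2145]
ee_rot: [0.0, -0.109, 0.994, 0.0]
contact_force: [0.3, 0.2, 0.6]
width: 0.0002
```

```bash
python3 -c "from h import *; look('blue','pink')"
```

```text
{'clock': 34.075, 'position': [0.494, 0.255, 0.214], 'ee_rot': [0.0, -0.109, 0.994, 0.0], 'contact_force': [0.263, 0.236, 0.574], 'width': 0.0}
side blue []
side blue_top [([0.542, 0.268, 0.158], 0.59)]
side pink [([0.66, -0.37, 0.027], 0.73), ([0.514, 0.359, 0.01], 0.59)]
top blue [([0.537, 0.268, 0.008], 0.81)]
top blue_top [([0.54, 0.265, 0.155], 0.48)]
top pink []
```

Blue's button has slipped free of the jaws too, and the canister stands upright. I'm retreating and making a last check.

drive_tool --pt "-0.015 -0.003 0 0" --pt "-0.03 -0.006 0.01 0" --pt "-0.04 -0.02 0.05 0" --pt "-0.05 -0.03 0.03 0" --pt "-0.04 -0.04 0 0"

```text
clock: 35.1
position: [0.3225, 0.1587, 0.3015]
ee_rot: [0.002, -0.11, 0.994, 0.0]
contact_force: [-0.3, -1.4, -1.1]
width: -0.0
```

drive_tool --pt "-0.01 -0.05 0 0" --pt "0 -0.05 0 0" --pt "0 0 0 0" --pt "0 0 0 0" --pt "0 0 0 0"

```text
clock: 35.72
position: [0.3137, 0.0601, 0.2995]
ee_rot: [-0.0, -0.11, 0.994, 0.0]
contact_force: [-0.2, 0.1, 0.3]
width: -0.0002
```

Run:
```python
from h import *
look('blue','pink','pink_top','jar','sanitiser','cup','scoop')
crops("c9",sz=65,ctr=(.5,.28,.08))
```

```text
{'clock': 35.725, 'position': [0.314, 0.06, 0.3], 'ee_rot': [-0.0, -0.11, 0.994, 0.0], 'contact_force': [-0.217, 0.14, 0.252], 'width': -0.0}
side blue [([0.543, 0.265, 0.004], 0.69)]
side blue_top [([0.54, 0.263, 0.156], 0.44)]
side pink [([0.66, -0.372, 0.03], 0.86), ([0.514, 0.364, 0.008], 0.67)]
side pink_top [([0.665, -0.518, 0.028], 0.57), ([0.513, 0.364, 0.151], 0.52)]
side jar [([0.658, 0.016, 0.055], 0.67)]
side sanitiser [([0.683, 0.243, 0.004], 0.89)]
side cup [([0.399, -0.399, -0.0], 0.64)]
side scoop [([0.418, -0.078, 0.002], 0.61), ([0.679, 0.247, -0.001], 0.41)]
top blue [([0.542, 0.268, 0.003], 0.75), ([0.639, -0.104, -0.004], 0.19)]
top blue_top [([0.539, 0.262, 0.157], 0.51)]
top pink [([0.514, 0.364, 0.005], 0.8), ([0.64, -0.103, -0.002], 0.34)]
top pink_top [([0.515, 0.363, 0.157], 0.63), ([0.669, -0.525, 0.029], 0.62)]
top jar [([0.651, 0.013, 0.054], 0.72)]
top sanitiser [([0.676, 0.245, 0.001], 0.76), ([0.515, 0.367, 0.004], 0.22)]
top cup [([0.391, -0.398, -0.0], 0.73)]
top scoop [([0.42, -0.08, 0.001], 0.58)]
side 143 104 scale 3.076923076923077
top 101 165 scale 3.076923076923077
```

View pics/c9.png

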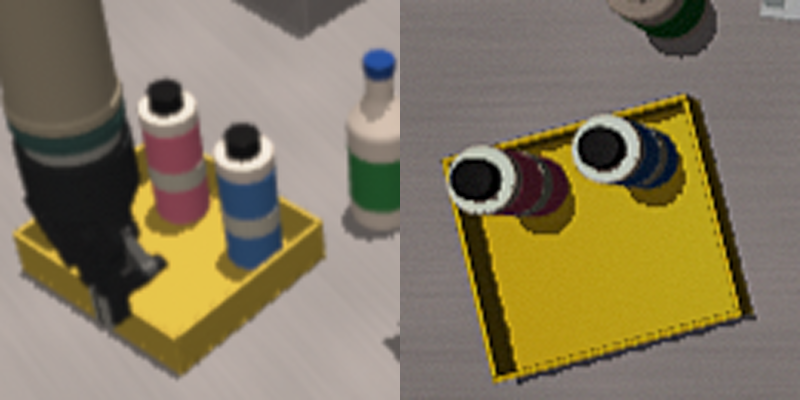

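```bash
python3 -c "from h import *; manip.sign_off()"
```

```text
the job is handed in; nothing more can be done
```

I pressed both buttons onto their stops, pink first at about 20 N and then blue at about 29 N. Both popped back up, so both canisters are faulty. Each was pinched by its button, drawn out of the rack, and stood upright in the yellow tub.

**Last checks, at 35.7 s:**
- **Canisters:** in both camera views the two stand upright on the tub floor. Pink's bottom is at about (.514, .364) and blue's at (.542, .267), each with its button top at about z .155. The buttons are up.
- **Other things:** the jar, bottle, cup and scoop are within about 5 mm of where they were first measured. The arm is clear, with no contact force.

**What did not go as planned:**
- **Release:** neither canister swung upright when I eased the grip. Each slipped out of the light 20 N grip as I moved it towards the tub wall, rather than being let go on purpose. Both came to rest standing.
- **Shelf contact:** the gripper body touched the rack's glass shelf once, at about 7 N.
- **Press depth:** I judged full travel from the force at the stop and the distance moved, because the button joint itself could not be read.
- **Pictures:** I viewed 13 against the budget of 10.

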